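# Set out a load test on a paving panel

### The job

Set out the load test on the stone paving panel: first lay the wooden board flat midway between the two white pipes and in line with them, then set the steel weight down gently (not dropped) upright on the middle of the board. Stand the dial gauge on the stone behind the middle of the board (the side away from the robot) with 3 cm clear between its base and the board and its dial face parallel to the board's long edge, and stand the cup upright on the stone straight in front of the tall open pipe (towards the robot, square to the panel) with 3 cm clear between them; these two may be done at any time. Leave the hammer, jar and brick alone.

Things in the scene. Friction and masses are not known exactly. Their poses are not given: they have to be found in the camera images.
- panel: Fixed panel of flat grey bonded stone in a light timber frame, 280 (x) by 340 mm (y) outside. The stone, 240 x 300 mm, has its top 22 mm above the bench; the 20 mm wide rim stands 10 mm above the stone. Origin: centre of the underside, at bench height, right below the point midway between the pipes. x points to its far side (away from the robot), y left, z up; turned at most 13 degrees.
- open_pipe: The tall open white pipe, fixed upright on the stone, 34 mm outside diameter, 70 mm high, open at the top. It stands on the panel's centre line (panel x = 0), 115 mm left or right of the centre; which side changes. Origin: centre of its foot, at the stone's top; axes parallel to the panel's.
- capped_pipe: The short wide capped white pipe, fixed upright on the stone, 60 mm diameter, 40 mm high, closed flat top. It stands 115 mm from the panel's centre on the side opposite the open pipe. Origin: centre of its foot, at the stone's top; axes parallel to the panel's.
- board: Loose plain wooden board, 60 mm (its x) by 130 mm (its y), 20 mm thick, 0.11 kg, lying flat on the bench at any yaw. Origin: centre of its underside; z up. Same either way round.
- weight: Loose round steel weight: a disc 52 mm in diameter and 20 mm high with an upright cylindrical grip 19 mm in diameter on top, from 20 to 52 mm height; about 0.42 kg. Origin: centre of its underside; z up.
- gauge: Loose dial gauge on a stand: square dark steel base 44 x 44 mm, 12 mm high, a 16 mm square neck, and on it a round black dial case standing upright, 50 mm in diameter, 22 mm thick (x = -11 to +11 mm), its centre 45 mm and its top 70 mm above the underside; about 0.28 kg. Origin: centre of the base's underside; the white dial face looks along -x; z up.
- cup: Loose empty white plastic cup without a handle, standing upright, 50 mm in diameter at the rim and narrower at the foot, 60 mm high, wall 3 mm, about 0.05 kg. Origin: centre of its underside; z up.
- hammer: A hammer with a wooden handle lying at the right of the work, not part of the job. Origin: near its middle, at its underside.
- jar: An amber glass jar with a white lid, 50 mm in diameter and 60 mm high, standing beyond the loose things, not part of the job. Origin: centre of its underside.
- brick: A small terracotta brick, 50 x 100 x 50 mm, beyond the loose things, not part of the job. Origin: centre of its underside.
Not all that is in view belongs to the job. Leave any turquoise or yellow look-alike of the weight alone. Leave any yellow look-alike of the gauge alone.

How it is judged (in metres and radians):
On the way, in this order (a step that is already met when the one before it is completed fails the run):
1. the board lies flat on the stone midway between the pipes, in line with them, released (x of board in the frame of panel between -0.012 and 0.012 m and y of board in the frame of panel between -0.012 and 0.012 m and z of board in the frame of panel between 0.017 and 0.027 m and angle between board's own z axis and vertical below 0.08 rad and angle between the y axis of board and the y axis of panel, either way round below 0.15 rad and linear speed of board below 0.02 m/s and angular speed of board below 0.2 rad/s and contact force between the fingers and board below 0.5 N), for 0.2 s.
2. the weight stands on the middle of the board, released (x of board in the frame of panel between -0.012 and 0.012 m and y of board in the frame of panel between -0.012 and 0.012 m and z of board in the frame of panel between 0.017 and 0.027 m and angle between each of board, weight's own z axis and vertical below 0.08 rad and angle between the y axis of board and the y axis of panel, either way round below 0.15 rad and linear speed of each of board, weight below 0.02 m/s and angular speed of each of board, weight below 0.2 rad/s and horizontal distance between weight and board below 0.012 m and z of weight in the frame of board between 0.016 and 0.024 m and contact force between the fingers and weight below 0.5 N), for 0.2 s.
At the end, for the whole second after the job is handed in: At rest, upright: board on stone within 12 mm of midway between pipes (0.15 rad); weight on its middle within 12 mm; gauge behind it, centres 82 mm apart, and cup before open pipe, centres 72 mm apart, each within 15 mm, also sideways; dial parallel within 0.25 rad; tilts under 0.08 rad (x of board in the frame of panel between -0.012 and 0.012 m and y of board in the frame of panel between -0.012 and 0.012 m and z of board in the frame of panel between 0.017 and 0.027 m and angle between each of board, weight, gauge, cup's own z axis and vertical below 0.08 rad and angle between the y axis of board and the y axis of panel, either way round below 0.15 rad and linear speed of each of board, weight, gauge, cup below 0.02 m/s and angular speed of each of board, weight, gauge, cup below 0.2 rad/s and horizontal distance between weight and board below 0.012 m and z of weight in the frame of board between 0.016 and 0.024 m and horizontal distance between gauge and board between 0.067 and 0.097 m and y of gauge in the frame of board between -0.015 and 0.015 m and x of gauge in the frame of panel above 0.03 m and z of gauge in the frame of panel between 0.017 and 0.027 m and angle between the x axis of gauge and the x axis of panel, either way round below 0.25 rad and x of cup in the frame of open_pipe between -0.087 and -0.057 m and y of cup in the frame of open_pipe between -0.015 and 0.015 m and z of cup in the frame of open_pipe between -0.005 and 0.005 m); the robot touches nothing.
It fails at once if the hammer, jar or brick is moved more than 30 mm (distance of any of hammer, jar, brick from where it was at the start of the episode above 0.03 m).
It fails at once if the weight is dropped or slammed on the board (more than 60 N) (contact force between weight and board above 60 N).
It also fails if it takes over 102 s, if anything falls off the work surface, if the arm or the gripper's body presses on something with over 40 N, if the wrist force passes 120 N, or if a joint passes its speed limit or range.

### The arm

A 6-joint arm with a two-finger parallel gripper is mounted at the origin on the work surface. World frame = base frame: x ahead of the robot, y to its left, z up, the work surface at z = 0. Lengths are in mm, angles in rad, forces in N, time in s.
With the tool pointing down it reaches from about 275 to 825 mm from the base axis. Payload 4.9 kg.
Tool frame: the origin (TCP) lies on the centre line of the jaws, within the pads' length; the fingertips stand 22 mm ahead of it and the grasp point (between the pads) lies 3 mm ahead of it; z points along the fingers, y is the direction in which the jaws open and shut (so a half turn about z gives the same grasp; the last joint's range is limited). The gripper opens to 85 mm and grips with 20 to 120 N. Pads are 22 mm wide; open, the fingers measure 114 mm over their backs; the gripper's body (76 mm by 85 mm) begins 54 mm behind the grasp point. The pads swing forward as they close: fully open they stand 13 mm farther back than shut.
Start: joints at [-1.324, 0.326, -0.193, 1.052, 0, 1.437], TCP at [204.428, -510.615, 253.281] pointing down, gripper open.
Joint ranges: [-2.65, 2.65], [-0.97, 1.79], [-1.3, 1.35], [-1.93, 2.1], [-1.47, 1.37], [-3.14, 3.14]. Speed limits (rad/s): [2.57, 2.57, 3.14, 3.14, 3.14, 3.14].

### API

Orientations are given as a rotation vector (axis times angle).
In Python, from rig import get_state, snapshot, get_calibration, finish_job gives the robot as it stands.
- The arm moves only by the shell command python3 -m pendant 'ROWS' [FORCE]. ROWS is text: rows parted by semicolons, each of 7 numbers parted by spaces: the shift along the world's x, y, z in cm, then the turn, a rotation vector about the world's x, y, z in degrees, then the closure, from -1 (fully open) to 1 (shut), so that 0 is half open. A call has 1 to 20 rows; each row is the pose to reach, as a shift and turn from the pose commanded when the call began; what a row does not reach only later rows make up. A row lasts 1/8 s, in which the tool goes at most 62.5 mm and 10.7 degrees, less where a joint would pass 70% of its speed; a pose out of reach is approached as far as the arm can. A call with a gripper value outside its range is refused whole. The fingers move at their own pace and stop on an object; FORCE is the grip in N (left out, the last holds). Time passes only in rows, so rows that repeat a pose let the fingers close. It gives the time, the measured TCP pose, the force and the opening at its end, in the units of the state.
- get_state(): the state, without advancing time (a new reading comes with each control period).
- snapshot(name): name is "side" or "top"; returns (picture, depth): 384x512x3 uint8, blue, green, red; 384x512 float32, mm along the optical axis (not along the pixel's ray), 0 where there is no reading.
- get_calibration(name): a dict with "K" (3x3 intrinsics, pixels), "view" (4x4, takes a point from world to camera coordinates). Camera axes: x right, y down, z forward; pixel columns grow to the right and rows downward; lengths in mm; the calibration is good to about 2 mm. A picture is of the moment at which its call begins. get_calibration takes no time and is no camera call.
- finish_job(): hands the job in, once; it reports no verdict.
The state is a dict: "time": time; "joints": joint angles; "joint_velocities": joint speeds; "effort": joint torques, N m; "eef_pos": TCP position; "tcp_rot": TCP orientation; "contact_force": force on the tool from outside, world axes, zero at the start; "moment": the same for the moment, N m; "grip_width": opening from 0.0 (shut) to 1.0 (fully open).
Only numpy, scipy, OpenCV 4.12 (cv2) and the standard library are available. Lean on these libraries where they do the work, as an engineer would, in place of code of your own. Each camera call takes 0.05 s, during which the arm holds its last target.

## Working session

There is one attempt and no reset: what is moved stays moved. The work goes in short steps, Python scripts to look and compute and a shell command to move; the robot and the scene stay as the last step left them, time stands still between calls to the robot, and variables do not carry over. Pictures are saved under pics/ and viewed, and the job is handed in when it is done.

```bash
ls; mkdir -p pics
python3 - <<'E'
from rig import *
import cv2,numpy as np
print(get_state())
for n in("top","side"):
    p,d=snapshot(n); cv2.imwrite(f"pics/{n}0.png",p); np.save(f"pics/{n}0.npy",d); c=get_calibration(n); print(n,np.round(c["K"],2),np.round(c["view"],3))
E
```

```text
pics
{'time': 0.0, 'joints': array([-1.32415233e+00,  3.26924142e-01, -1.93590251e-01,  1.05200607e+00,
       -1.26853606e-05,  1.43662323e+00]), 'joint_velocities': array([-7.71119324e-04,  2.57121061e-03,  2.41441114e-04,  8.67540475e-05,
       -2.95940362e-04, -6.02440232e-06]), 'effort': array([-2.39918598e-03, -4.43393040e+01,  2.62445122e+01,  1.54541060e-02,
       -1.68357128e-04, -8.57262165e-06]), 'eef_pos': array([ 204.30926252, -510.05290549,  252.51013991]), 'tcp_rot': array([-3.08312503e+00, -5.94252405e-01,  1.72021130e-04]), 'contact_force': array([-0.1528857 ,  0.32709024, -0.22320982]), 'moment': array([ 0.03794835,  0.00669947, -0.0529903 ]), 'grip_width': 0.996331320744165}
top [[347.54   0.   254.98]
 [  0.   347.54 188.3 ]
 [  0.     0.     1.  ]] [[ 1.80000e-02 -1.00000e+00 -5.00000e-03 -7.96480e+01]
 [-9.88000e-01 -1.70000e-02 -1.50000e-01  5.62481e+02]
 [ 1.50000e-01  7.00000e-03 -9.89000e-01  9.03906e+02]
 [ 0.00000e+00  0.00000e+00  0.00000e+00  1.00000e+00]]
side [[369.75   0.   254.92]
 [  0.   369.75 193.51]
 [  0.     0.     1.  ]] [[-9.990000e-01 -4.300000e-02  1.500000e-02  5.210940e+02]
 [-4.200000e-02  7.350000e-01 -6.770000e-01  1.281110e+02]
 [ 1.800000e-02 -6.770000e-01 -7.360000e-01  1.061215e+03]
 [ 0.000000e+00  0.000000e+00  0.000000e+00  1.000000e+00]]
```

View pics/top0.png

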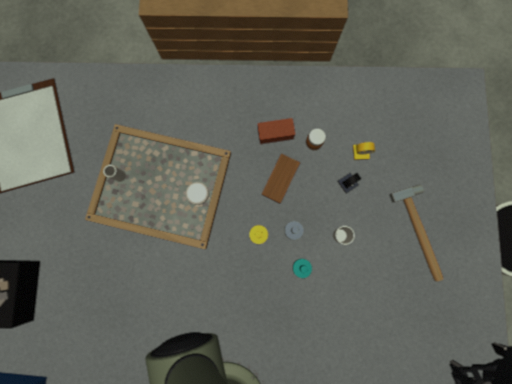

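View pics/side0.png

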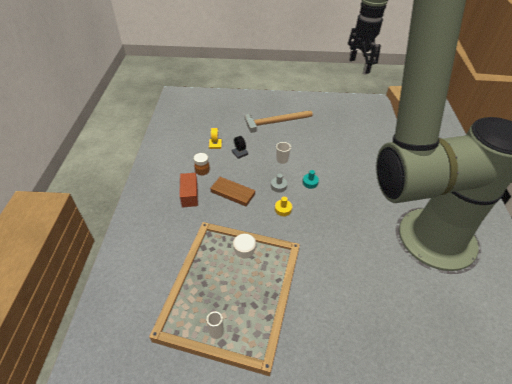

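```bash
cat > h.py <<'E'
from rig import *
import cv2,numpy as np
def cloud(n,d):
    c=get_calibration(n);K=c["K"];V=np.array(c["view"])
    v,u=np.mgrid[0:384,0:512]
    P=np.stack([(u-K[0][2])/K[0][0]*d,(v-K[1][2])/K[1][1]*d,d],-1)
    W=(P-V[:3,3])@V[:3,:3]
    W[d<=0]=np.nan
    return W
def proj(n,p):
    c=get_calibration(n);V=np.array(c["view"]);q=V[:3,:3]@np.asarray(p,float)+V[:3,3];q=np.array(c["K"])@q;return q[:2]/q[2]
E
python3 - <<'E'
from h import *
for n in("top","side"):
    p=cv2.imread(f"pics/{n}0.png");d=np.load(f"pics/{n}0.npy");W=cloud(n,d)
    Z=W[...,2]
    print(n,"bench z",np.nanmedian(Z[(W[...,0]>300)&(W[...,0]<800)&(abs(W[...,1])<400)]))
    m=((Z>6)&(Z<120)&(W[...,0]>250)&(W[...,0]<800)&(W[...,1]>-560)&(W[...,1]<480)).astype(np.uint8)
    N,L,S,C=cv2.connectedComponentsWithStats(m)
    for i in range(1,N):
        if S[i,4]<15: continue
        w=W[L==i]; top=w[w[:,2]>np.percentile(w[:,2],95)-6]
        print(S[i], "px",np.round(C[i]),"med",np.round(np.median(w,0)),"max z",np.round(np.percentile(w[:,2],98)),"topc",np.round((top.min(0)+top.max(0))/2),"bgr",np.median(p[L==i],0))
    s=cv2.resize(p[110:290,80:460] if n=="top" else p[90:370,140:340],None,fx=2.1 if n=='top' else 2.1,fy=2.1,interpolation=cv2.INTER_CUBIC); cv2.imwrite(f"pics/{n}0z.png",s)
E
```

```text
top bench z 0.5248918393892814
[257 118  38  26 770] px [275. 131.] med [ 725. -124.   48.] max z 53.0 topc [ 732. -123.   50.] bgr [ 42.  65. 117.]
[   85   124   146   125 12293] px [159. 186.] med [567. 199.  22.] max z 62.0 topc [576. 191.  65.] bgr [ 98. 113. 116.]
[305 129  20  22 319] px [315. 139.] med [ 702. -231.   58.] max z 62.0 topc [ 708. -235.   60.] bgr [159. 172. 165.]
[352 142  23  18 313] px [363. 150.] med [ 673. -364.   52.] max z 71.0 topc [ 681. -369.   69.] bgr [ 40. 133. 154.]
[261 154  39  50 981] px [280. 178.] med [ 597. -139.   19.] max z 23.0 topc [ 599. -139.   21.] bgr [ 42.  72. 103.]
[337 173  24  20 289] px [349. 182.] med [ 585. -324.   52.] max z 71.0 topc [ 590. -329.   67.] bgr [47. 43. 42.]
[ 389  185   49   97 1119] px [417. 225.] med [ 479. -516.   23.] max z 28.0 topc [ 456. -503.   26.] bgr [ 69. 104. 112.]
[284 221  19  19 285] px [293. 230.] med [ 453. -175.   20.] max z 53.0 topc [ 453. -175.   50.] bgr [122. 118. 108.]
[249 225  19  19 278] px [258. 234.] med [440. -80.  20.] max z 53.0 topc [440. -80.  51.] bgr [ 47.  169.5 177. ]
[333
[... 747 characters left out ...]
  30  54 862] px [192. 181.] med [ 721. -137.   50.] max z 63.0 topc [ 710. -168.   60.] bgr [ 60.5  95.  172. ]
[302 170  17  18 217] px [310. 179.] med [ 355. -192.   22.] max z 55.0 topc [ 353. -198.   52.] bgr [132. 144.  30.]
[271 173  16  19 219] px [278. 183.] med [ 456. -169.   22.] max z 54.0 topc [ 457. -176.   53.] bgr [140. 149. 141.]
[210 177  45  29 719] px [232. 191.] med [ 598. -134.   21.] max z 25.0 topc [ 600. -139.   22.] bgr [ 58. 104. 153.]
[274 197  18  19 243] px [283. 207.] med [443. -73.  22.] max z 55.0 topc [442. -80.  52.] bgr [ 33. 189. 226.]
[  149   222   150   154 14968] px [229. 298.] med [573. 230.  24.] max z 64.0 topc [573. 199.  64.] bgr [135. 158. 164.]
```

View pics/top0z.png

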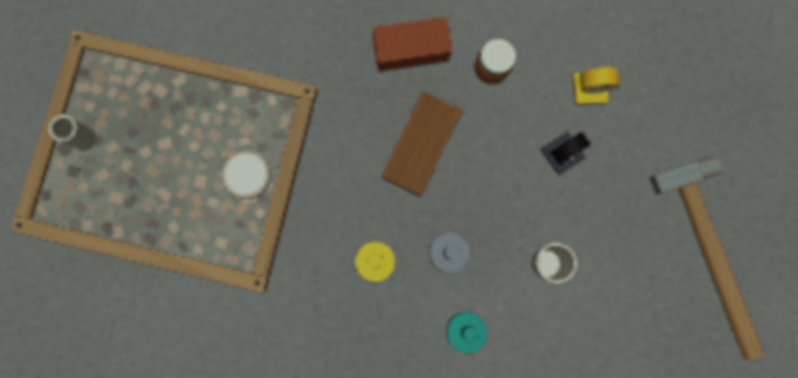

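```bash
cat >> h.py <<'E'
def circ(w): # enclosing circle of xy
    (x,y),r=cv2.minEnclosingCircle(w[:,:2].astype(np.float32)); return np.round([x,y,r],1)
def rect(w):
    return cv2.minAreaRect(w[:,:2].astype(np.float32))
def sel(W,c,r,z0,z1):
    m=(np.hypot(W[...,0]-c[0],W[...,1]-c[1])<r)&(W[...,2]>z0)&(W[...,2]<z1); return W[m]
E
python3 - <<'E'
from h import *
for n in("top","side"):
    d=np.load(f"pics/{n}0.npy");W=cloud(n,d)
    w=sel(W,(570,195),260,29,36); w=w[w[:,1]>20]; print(n,"rim",len(w),rect(w))
    m=(np.hypot(W[...,0]-570,W[...,1]-195)<215)&(W[...,2]>15)&(W[...,2]<40)
    w=sel(W,(550,88),60,57,66); print("cap",len(w),circ(w),w.mean(0))
    w=sel(W,(600,315),60,80,97); print("open",len(w),len(w) and (circ(w),w.mean(0)))
    w=sel(W,(599,-139),100,15,26); print("board",len(w),rect(w),w.mean(0))
    w=sel(W,(455,-176),35,15,26); print("wdisc",circ(w)); w=sel(W,(455,-176),35,45,60); print("wgrip",circ(w),w.mean(0))
    w=sel(W,(442,-305),45,55,68); print("cup",circ(w),w.mean(0))
    w=sel(W,(588,-326),50,7,16); print("gbase",len(w),rect(w)); 
    for a,b in((30,50),(50,60),(60,75),(66,75)):
        w=sel(W,(588,-326),50,a,b); print("gcase",a,b,len(w),len(w)>4 and rect(w))
E
```

```text
top rim 2569 ((571.1829833984375, 199.38363647460938), (340.1554870605469, 279.6329345703125), 77.53681182861328)
cap 369 [546.5  87.1  29.7] [546.17578846  86.7920987   60.71393223]
open 83 (array([595.3, 311.1,  17.1]), array([595.73844539, 310.72106247,  88.45760959]))
board 968 ((598.6388549804688, -139.10073852539062), (59.89467239379883, 129.86807250976562), 65.02580261230469) [ 597.66854308 -138.76657725   19.20570536]
wdisc [ 453.4 -176.1   25.7]
wgrip [ 452.9 -175.7    8.9] [ 453.06713376 -175.51474413   51.32765903]
cup [ 442.3 -305.7   24.8] [ 442.17155836 -306.95255209   59.06082927]
gbase 128 ((589.0767211914062, -329.1211853027344), (43.605899810791016, 44.076499938964844), 34.00861740112305)
gcase 30 50 13 ((575.6376342773438, -310.7733154296875), (23.26993751525879, 5.557072162628174), 48.53009033203125)
gcase 50 60 28 ((586.7882080078125, -329.928955078125), (21.39427375793457, 46.63072204589844), 25.7106990814209)
gcase 60 75 119 ((589.0054931640625, -328.87933349609375), (22.030715942382812, 39.170291900634766), 34.310176849365234)
gcase 66 75 67 ((589.8056640625, 
[... 560 characters left out ...]
  9.9] [ 455.98911822 -174.41296933   52.09874823]
cup [ 442.9 -304.8   25.6] [ 443.53991692 -304.97273279   59.96017951]
gbase 84 ((591.7987060546875, -330.21343994140625), (42.7800178527832, 48.8771858215332), 33.97922134399414)
gcase 30 50 44 ((595.601806640625, -322.6544189453125), (21.197444915771484, 52.433372497558594), 59.349422454833984)
gcase 50 60 36 ((595.8856811523438, -323.5979309082031), (18.22435760498047, 53.02426528930664), 55.87296676635742)
gcase 60 75 60 ((589.6463012695312, -328.5439147949219), (22.478200912475586, 42.133338928222656), 35.86037063598633)
gcase 66 75 42 ((589.5457763671875, -328.6071472167969), (21.800765991210938, 33.047019958496094), 33.31586456298828)
```

```bash
python3 -m pendant '10 10 0 0 0 20 -1;20 19 0 0 0 40 -1;30 28 0 0 0 60 -1;36 34 0 0 0 80 -1;39.5 37.1 -4 0 0 100 -1;39.5 37.1 -8 0 0 133 -1;39.5 37.1 -12 0 0 133 -1;39.5 37.1 -13 0 0 133 -1;39.5 37.1 -13 0 0 133 -1;39.5 37.1 -13 0 0 133 -1;39.5 37.1 -13 0 0 133 -1;39.5 37.1 -13 0 0 133 -1;39.5 37.1 -13 0 0 133 -1;39.5 37.1 -13 0 0 133 -1;39.5 37.1 -13 0 0 133 -1' 40
cat > st.py <<'E'
from rig import get_state; import numpy as np
from scipy.spatial.transform import Rotation as R
s=get_state();M=R.from_rotvec(s["tcp_rot"]).as_matrix()
print("t%.2f"%s["time"],"p",np.round(s["eef_pos"],1),"jaw deg %.1f"%np.degrees(np.arctan2(M[1,1],M[0,1])),"tilt %.2f"%np.degrees(np.arccos(-M[2,2])),"F",np.round(s["contact_force"],1),"w %.3f"%s["grip_width"],"j",np.round(s["joints"],2))
E
python3 st.py
```

```text
time: 1.98
eef_pos: [599.2, -139.6, 123.0]
tcp_rot: [-0.686, -3.065, -0.0]
contact_force: [-0.6, -0.0, -0.4]
grip_width: 0.998
t1.98 p [ 599.2 -139.6  123. ] jaw deg 64.8 tilt 0.03 F [-0.6 -0.  -0.4] w 0.998 j [-0.35  0.55 -0.19  0.83 -0.    0.09]
```

```bash
python3 -m pendant '0 0 -4 0 0 0 -1;0 0 -8 0 0 0 -1;0 0 -9.4 0 0 0 -1;0 0 -9.9 0 0 0 -1;0 0 -9.9 0 0 0 -1;0 0 -9.9 0 0 0 1;0 0 -9.9 0 0 0 1;0 0 -9.9 0 0 0 1;0 0 -9.9 0 0 0 1;0 0 -9.9 0 0 0 1;0 0 -9.9 0 0 0 1' 50; python3 st.py
```

```text
time: 3.35
eef_pos: [600.5, -140.0, 26.0]
tcp_rot: [0.684, 3.064, -0.001]
contact_force: [-0.5, 0.7, 5.2]
grip_width: 0.687
t3.35 p [ 600.5 -140.    26. ] jaw deg 64.8 tilt 0.15 F [-0.5  0.7  5.2] w 0.687 j [-0.35  0.67 -0.27  0.63 -0.    0.09]
```

```bash
python3 -m pendant '0 0 0.5 0 0 0 1;0 0 2 0 0 0 1;0 0 5 0 0 0 1;0 0 9 0 0 0 1;0 0 11 0 0 0 1;0 0 11 0 0 0 1' ; python3 st.py
python3 - <<'E'
from h import *
p,d=snapshot("side"); cv2.imwrite("pics/s1.png",p[60:330,100:400])
W=cloud("side",d)
E
```

```text
time: 4.1
eef_pos: [600.9, -140.1, 137.0]
tcp_rot: [0.684, 3.061, -0.001]
contact_force: [0.1, -0.3, -2.2]
grip_width: 0.682
t4.10 p [ 600.9 -140.1  137. ] jaw deg 64.8 tilt 0.27 F [ 0.1 -0.3 -2.2] w 0.682 j [-0.35  0.54 -0.17  0.85  0.    0.09]
```

View pics/s1.png

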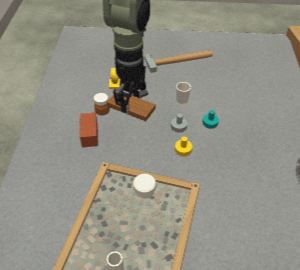

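```bash
python3 -m pendant '0 3 1 0 0 -8 1;-0.5 7 1 0 0 -16 1;-1 11 1 0 0 -24 1;-1.5 15 1 0 0 -33 1;-1.5 19 1 0 0 -42 1;-2 23 1 0 0 -51 1;-2 27 1 0 0 -60 1;-2.5 30 1 0 0 -68 1;-2.9 32.5 1 0 0 -74 1;-2.9 33.8 0 0 0 -77.3 1;-2.9 33.8 0 0 0 -77.3 1;-2.9 33.8 0 0 0 -77.3 1' ; python3 st.py
```

```text
time: 5.65
eef_pos: [570.0, 197.8, 133.6]
tcp_rot: [-2.449, -1.967, 0.002]
contact_force: [0.0, 0.4, -0.6]
grip_width: 0.683
t5.65 p [570.  197.8 133.6] jaw deg -12.5 tilt 0.09 F [ 0.   0.4 -0.6] w 0.683 j [ 0.21  0.52 -0.21  0.84 -0.    2.  ]
```

Run:
```python
from h import *
for n in("top","side"):
    p,d=snapshot(n); cv2.imwrite(f"pics/{n}2.png",p); W=cloud(n,d)
    a=np.radians(-12.5);X=(W[...,0]-572)*np.cos(a)+(W[...,1]-199)*np.sin(a);Y=-(W[...,0]-572)*np.sin(a)+(W[...,1]-199)*np.cos(a)
    m=(abs(X)<45)&(abs(Y)<85)&(W[...,2]>100)&(W[...,2]<140)&(p[...,2]>p[...,0]*1.5+10)
    print(n,m.sum())
    if m.sum()>20: print("z",np.percentile(W[m][:,2],[2,50,98]),"X",np.percentile(X[m],[1,99]),"Y",np.percentile(Y[m],[1,99]))
    # below plane
```

```text
top 673
z [121.00914382 126.70910653 129.97793601] X [-31.49226087  26.29294538] Y [-65.24672246   3.6955444 ]
side 992
z [115.01658412 128.95410151 131.78220713] X [-30.74050607  27.47408546] Y [-27.02460971  64.0822818 ]
```

View pics/side2.png

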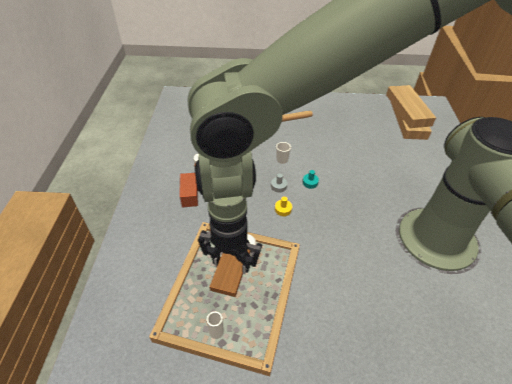

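```bash
python3 -m pendant '0.2 0 -3 0 0 0 1;0.2 0 -6 0 0 0 1;0.2 0 -7.5 0 0 0 1;0.2 0 -8.2 0 0 0 1;0.2 0 -8.4 0 0 0 1;0.2 0 -8.5 0 0 0 1;0.2 0 -8.5 0 0 0 1' ; python3 st.py
```

```text
time: 6.62
eef_pos: [572.9, 198.5, 50.0]
tcp_rot: [2.449, 1.967, 0.002]
contact_force: [-0.3, -0.5, -1.1]
grip_width: 0.686
t6.62 p [572.9 198.5  50. ] jaw deg -12.5 tilt 0.07 F [-0.3 -0.5 -1.1] w 0.686 j [ 0.21  0.62 -0.28  0.66 -0.    2.  ]
```

```bash
python3 -m pendant '0 0 -0.1 0 0 0 1;0 0 -0.2 0 0 0 1;0 0 -0.2 0 0 0 1;0 0 -0.2 0 0 0 1' ; python3 st.py
```

```text
time: 7.12
eef_pos: [572.7, 198.5, 48.0]
tcp_rot: [2.45, 1.967, 0.001]
contact_force: [-2.3, -0.6, 5.1]
grip_width: 0.685
t7.12 p [572.7 198.5  48. ] jaw deg -12.5 tilt 0.04 F [-2.3 -0.6  5.1] w 0.685 j [ 0.21  0.63 -0.28  0.66  0.    2.  ]
```

Contact felt; release and back off upward.

```bash
python3 -m pendant '0 0 0 0 0 0 -1;0 0 0 0 0 0 -1;0 0 0 0 0 0 -1;0 0 0 0 0 0 -1;0 0 0.5 0 0 0 -1;0 0 2 0 0 0 -1;0 0 6 0 0 0 -1;0 0 11 0 0 0 -1;-3 -6 11 0 0 0 -1;-6 -12 11 0 0 0 -1;-9 -18 11 0 0 0 -1;-11 -24 11 0 0 0 -1;-12 -30 11 0 0 0 -1;-12 -35 11 0 0 0 -1;-12 -37.5 11 0 0 0 -1;-12 -37.5 11 0 0 0 -1' ; python3 st.py
cat > bd.py <<'E'
from h import *
import sys
t=sys.argv[1]
a=np.radians(-12.5)
for n in("top","side"):
    p,d=snapshot(n); cv2.imwrite(f"pics/{n}{t}.png",p); W=cloud(n,d); np.save(f"pics/{n}{t}.npy",d)
    w=sel(W,(570,195),260,29,36); w=w[w[:,1]>20]; r=rect(w); c=r[0]; print(n,"rim",r)
    X=(W[...,0]-c[0])*np.cos(a)+(W[...,1]-c[1])*np.sin(a);Y=-(W[...,0]-c[0])*np.sin(a)+(W[...,1]-c[1])*np.cos(a)
    m=(abs(X)<60)&(abs(Y)<80)&(W[...,2]>37)&(W[...,2]<49)
    w=W[m]; r=rect(w); e=np.array(r[0])-c; print("board",m.sum(),r,"z",w[:,2].mean(),"in panel",e@[np.cos(a),np.sin(a)],e@[-np.sin(a),np.cos(a)])
E
python3 bd.py 3
```

```text
time: 9.12
eef_pos: [452.8, -178.6, 158.4]
tcp_rot: [2.452, 1.961, 0.001]
contact_force: [-1.1, 0.7, -0.3]
grip_width: 0.996
t9.12 p [ 452.8 -178.6  158.4] jaw deg -12.7 tilt 0.12 F [-1.1  0.7 -0.3] w 0.996 j [-0.53  0.3  -0.5   0.77  0.    1.26]
top rim ((571.1417236328125, 199.4749755859375), (340.3091125488281, 279.50323486328125), 77.55905151367188)
board 1016 ((571.4962158203125, 199.70623779296875), (130.1685333251953, 60.08544158935547), 77.60089874267578) z 41.13234442971993 in panel 0.2960350044031434 0.3025065215289263
side rim ((573.2283935546875, 197.89183044433594), (341.97808837890625, 280.08709716796875), 77.43018341064453)
board 1199 ((573.6378784179688, 198.90777587890625), (130.93861389160156, 60.72382354736328), 77.51576232910156) z 43.03114981880712 in panel 0.17988759935695958 1.0804922169448121
```

View pics/top3.png

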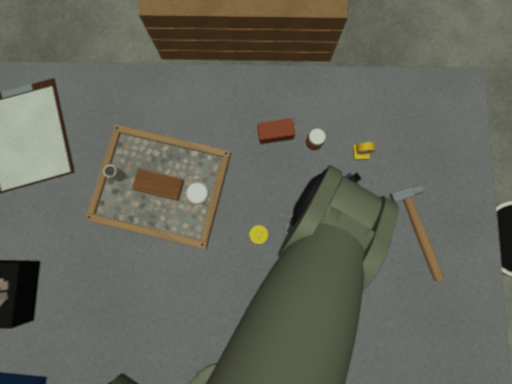

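```bash
python3 -m pendant '0.2 0 -4 0 0 0 -1;0.2 0 -8 0 0 0 -1;0.2 0 -10 0 0 0 -1;0.2 0 -10.8 0 0 0 -1;0.2 0 -10.8 0 0 0 -1;0.2 0 -10.8 0 0 0 -1;0.2 0 -10.8 0 0 0 1;0.2 0 -10.8 0 0 0 1;0.2 0 -10.8 0 0 0 1;0.2 0 -10.8 0 0 0 1;0.2 0 -10.8 0 0 0 1;0.2 0 -10.8 0 0 0 1;0.2 0 -10.8 0 0 0 1;0.2 0 -10.8 0 0 0 1;0.2 0 -10.8 0 0 0 1' 60; python3 st.py
```

```text
time: 11.1
eef_pos: [454.7, -176.8, 49.6]
tcp_rot: [2.449, 1.966, 0.0]
contact_force: [0.5, -0.5, 4.9]
grip_width: 0.202
t11.10 p [ 454.7 -176.8   49.6] jaw deg -12.5 tilt 0.04 F [ 0.5 -0.5  4.9] w 0.202 j [-0.52  0.46 -0.6   0.51 -0.    1.27]
```

```bash
python3 -m pendant '0 0 1 0 0 0 1;0 0 4 0 0 0 1;0 0 8 0 0 0 1;0 0 11 0 0 0 1;1 3 11 0 0 0 1;2 7 11 0 0 0 1;4 12 11 0 0 0 1;6 17 11 0 0 0 1;8 22 11 0 0 0 1;9 27 11 0 0 0 1;10 31 11 0 0 0 1;11 35 11 0 0 0 1;11.8 37 10 0 0 0 1;11.8 37.6 9 0 0 0 1;11.8 37.6 8 0 0 0 1;11.8 37.6 8 0 0 0 1' ; python3 st.py
python3 - <<'E'
from h import *
for n in("top","side"):
    p,d=snapshot(n); W=cloud(n,d); c=p[120:360,120:340] if n=="side" else p[120:270,70:260]; cv2.imwrite(f"pics/{n}4.png",cv2.resize(c,None,fx=2,fy=2))
    w=sel(W,(572,199),40,75,102); print(n,len(w),len(w)>5 and circ(w),np.percentile(w[:,2],[5,50,95]))
E
```

```text
time: 13.1
eef_pos: [571.0, 197.8, 127.8]
tcp_rot: [-2.45, -1.964, 0.005]
contact_force: [-0.0, -0.2, -4.0]
grip_width: 0.198
t13.10 p [571.  197.8 127.8] jaw deg -12.6 tilt 0.21 F [-0.  -0.2 -4. ] w 0.198 j [ 0.21  0.53 -0.21  0.83 -0.    2.  ]
top 169 [569.1 197.1  25.6] [84.30692959 96.59590803 99.68871649]
side 232 [572.1 198.6  25.8] [ 84.47544818  98.97602134 101.35178363]
```

View pics/side4.png

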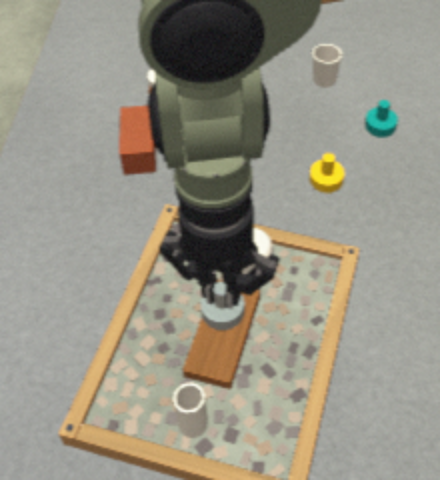

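```bash
python3 -m pendant '0.1 0 -1 0 0 0 1;0.1 0 -2 0 0 0 1;0.1 0 -2.8 0 0 0 1;0.1 0 -3.2 0 0 0 1;0.1 0 -3.3 0 0 0 1;0.1 0 -3.4 0 0 0 1;0.1 0 -3.4 0 0 0 1' ; python3 st.py
```

```text
time: 14.08
eef_pos: [573.6, 199.4, 95.5]
tcp_rot: [2.45, 1.967, 0.001]
contact_force: [-1.2, 0.0, -3.8]
grip_width: 0.202
t14.07 p [573.6 199.4  95.5] jaw deg -12.5 tilt 0.02 F [-1.2  0.  -3.8] w 0.202 j [ 0.21  0.57 -0.24  0.76 -0.    2.  ]
```

```bash
python3 -m pendant '0 0 -0.1 0 0 0 1;0 0 -0.2 0 0 0 1;0 0 -0.2 0 0 0 1' ; python3 st.py
```

```text
time: 14.45
eef_pos: [573.3, 199.3, 93.2]
tcp_rot: [-2.45, -1.967, 0.0]
contact_force: [-0.9, -0.1, -2.5]
grip_width: 0.2
t14.45 p [573.3 199.3  93.2] jaw deg -12.5 tilt 0.01 F [-0.9 -0.1 -2.5] w 0.200 j [ 0.21  0.57 -0.24  0.76 -0.    2.  ]
```

```bash
python3 -m pendant '0 0 -0.05 0 0 0 1;0 0 -0.1 0 0 0 1;0 0 -0.15 0 0 0 1;0 0 -0.15 0 0 0 1' ; python3 st.py
```

```text
time: 14.95
eef_pos: [573.4, 199.4, 91.8]
tcp_rot: [-2.45, -1.967, 0.0]
contact_force: [-0.5, -0.3, -3.5]
grip_width: 0.198
t14.95 p [573.4 199.4  91.8] jaw deg -12.5 tilt 0.00 F [-0.5 -0.3 -3.5] w 0.198 j [ 0.21  0.57 -0.24  0.75  0.    2.  ]
```

```bash
python3 -m pendant '0 0 -0.05 0 0 0 1;0 0 -0.1 0 0 0 1;0 0 -0.1 0 0 0 1;0 0 -0.1 0 0 0 1' ; python3 st.py
```

```text
time: 15.45
eef_pos: [573.4, 199.4, 91.6]
tcp_rot: [2.45, 1.967, 0.001]
contact_force: [-3.5, -0.2, 4.9]
grip_width: 0.199
t15.45 p [573.4 199.4  91.6] jaw deg -12.5 tilt 0.02 F [-3.5 -0.2  4.9] w 0.199 j [ 0.21  0.57 -0.24  0.75 -0.    2.  ]
```

```bash
python3 -m pendant '0 0 0 0 0 0 0;0 0 0 0 0 0 -1;0 0 0 0 0 0 -1;0 0 0 0 0 0 -1;0 0 0.5 0 0 0 -1;0 0 2 0 0 0 -1;0 0 6 0 0 0 -1;0 0 9 0 0 0 -1;0 -5 9 0 0 5 -1;0 -11 9 0 0 10 -1;0 -17 9 0 0 16 -1;0 -23 9 0 0 22 -1;0.5 -29 9 0 0 28 -1;0.5 -35 9 0 0 34 -1;1 -41 9 0 0 39 -1;1.3 -46 8 0 0 43 -1;1.6 -50 7 0 0 46.5 -1;1.6 -52.8 6 0 0 46.5 -1;1.6 -52.8 5 0 0 46.5 -1;1.6 -52.8 5 0 0 46.5 -1' ; python3 st.py
cat > wt.py <<'E'
from h import *
import sys
t=sys.argv[1]
for n in("top","side"):
    p,d=snapshot(n); cv2.imwrite(f"pics/{n}{t}.png",p); W=cloud(n,d)
    w=sel(W,(572,199),40,57,68); q=sel(W,(572,199),40,85,100);print(n,"disc",circ(w),w[:,2].mean(),"grip",circ(q),q[:,2].mean())
    w=sel(W,(572,199),80,37,49); print("board",rect(w))
E
python3 wt.py 5
```

```text
time: 17.95
eef_pos: [588.7, -327.2, 139.8]
tcp_rot: [-1.473, -2.772, -0.001]
contact_force: [0.8, 0.1, -0.6]
grip_width: 0.997
t17.95 p [ 588.7 -327.2  139.8] jaw deg 34.0 tilt 0.16 F [ 0.8  0.1 -0.6] w 0.997 j [-0.62  0.64  0.02  0.95  0.    0.36]
top disc [571.9 199.   26. ] 61.072851028244195 grip [571.7 198.8   9.6] 92.31466656257433
board ((571.4862670898438, 200.09426879882812), (130.40357971191406, 60.10578918457031), 77.70028686523438)
side disc [573.1 199.4  26.7] 62.939743387716995 grip [573.5 198.8   9.8] 93.90247116216598
board ((573.2967529296875, 198.78973388671875), (131.0662078857422, 60.403995513916016), 77.30296325683594)
```

View pics/side5.png

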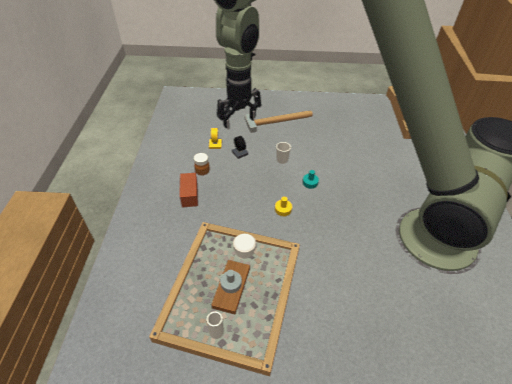

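```bash
python3 -m pendant '0.1 0 -3 0 0 0 -1;0.1 0 -7 0 0 0 -1;0.1 0 -8.5 0 0 0 -1;0.1 0 -9 0 0 0 -1;0.1 0 -9 0 0 0 -1;0.1 0 -9 0 0 0 1;0.1 0 -9 0 0 0 1;0.1 0 -9 0 0 0 1;0.1 0 -9 0 0 0 1;0.1 0 -9 0 0 0 1;0.1 0 -9 0 0 0 1;0.1 0 -9 0 0 0 1;0.1 0 -9 0 0 0 1' 60; python3 st.py
```

```text
time: 19.68
eef_pos: [590.4, -328.9, 51.2]
tcp_rot: [1.475, 2.774, -0.001]
contact_force: [-2.6, -0.8, 6.2]
grip_width: 0.249
t19.68 p [ 590.4 -328.9   51.2] jaw deg 34.0 tilt 0.03 F [-2.6 -0.8  6.2] w 0.249 j [-0.62  0.73 -0.06  0.78 -0.    0.36]
```

```bash
python3 -m pendant '0 0 1 0 0 0 1;0 0 4 0 0 0 1;0 0 8 0 0 0 1;0 0 11 0 0 0 1;0.5 3 12 0 0 -4 1;1 8 12 0 0 -8 1;2 13 12 0 0 -13 1;3 18 12 0 0 -18 1;4 23 12 0 0 -23 1;4.5 28 12 0 0 -28 1;5 33 12 0 0 -33 1;5.5 38 12 0 0 -38 1;6 43 12 0 0 -42 1;6.2 47 11 0 0 -45 1;6.2 50 10 0 0 -46.5 1;6.2 51 9 0 0 -46.5 1;6.2 51 8 0 0 -46.5 1;6.2 51 7 0 0 -46.5 1;6.2 51 7 0 0 -46.5 1' ; python3 st.py
python3 - <<'E'
from h import *
for n in("top","side"):
    p,d=snapshot(n); W=cloud(n,d); c=p[120:360,120:340] if n=="side" else p[120:270,70:260]; cv2.imwrite(f"pics/{n}6.png",cv2.resize(c,None,fx=2,fy=2))
    w=sel(W,(652,181),45,68,90); print(n,len(w),len(w)>5 and rect(w),np.percentile(w[:,2],[5,50,95]))
E
```

```text
time: 22.05
eef_pos: [651.8, 180.0, 119.6]
tcp_rot: [-2.451, -1.964, 0.003]
contact_force: [0.4, -0.5, -2.9]
grip_width: 0.252
t22.05 p [651.8 180.  119.6] jaw deg -12.6 tilt 0.13 F [ 0.4 -0.5 -2.9] w 0.252 j [ 0.16  0.66  0.    0.91 -0.    1.95]
top 102 ((648.5231323242188, 174.54881286621094), (35.28840637207031, 43.77857971191406), 76.91756439208984) [70.9598267  78.87011678 81.82670727]
side 174 ((651.848388671875, 179.14154052734375), (43.646400451660156, 43.75867462158203), 76.95135498046875) [74.45469194 81.42591404 84.17149439]
```

View pics/side6.png

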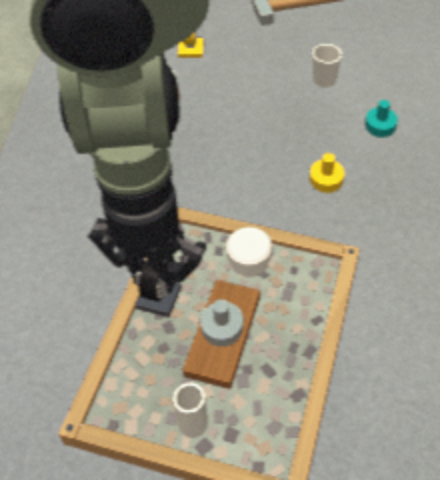

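View pics/top6.png

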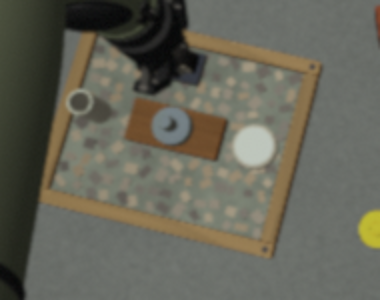

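```bash
python3 -m pendant '0 0 -1.5 0 0 0 1;0 0 -3 0 0 0 1;0 0 -4 0 0 0 1;0 0 -4.4 0 0 0 1;0 0 -4.5 0 0 0 1;0 0 -4.5 0 0 0 1;0 0 -4.5 0 0 0 1' ; python3 st.py
```

```text
time: 23.02
eef_pos: [652.8, 181.5, 76.3]
tcp_rot: [2.449, 1.967, 0.001]
contact_force: [0.0, -0.4, -3.4]
grip_width: 0.25
t23.02 p [652.8 181.5  76.3] jaw deg -12.5 tilt 0.05 F [ 0.  -0.4 -3.4] w 0.250 j [ 0.16  0.7  -0.04  0.83 -0.    1.95]
```

```bash
python3 -m pendant '0 0 -0.1 0 0 0 1;0 0 -0.2 0 0 0 1;0 0 -0.25 0 0 0 1;0 0 -0.25 0 0 0 1;0 0 -0.25 0 0 0 1' ; python3 st.py
```

```text
time: 23.65
eef_pos: [652.4, 181.4, 73.3]
tcp_rot: [-2.45, -1.967, 0.0]
contact_force: [-0.0, 0.2, -2.8]
grip_width: 0.249
t23.65 p [652.4 181.4  73.3] jaw deg -12.5 tilt 0.00 F [-0.   0.2 -2.8] w 0.249 j [ 0.16  0.71 -0.04  0.82 -0.    1.95]
```

```bash
python3 -m pendant '0 0 -0.05 0 0 0 1;0 0 -0.1 0 0 0 1;0 0 -0.1 0 0 0 1;0 0 -0.1 0 0 0 1' ; python3 st.py
```

```text
time: 24.15
eef_pos: [652.4, 181.4, 73.2]
tcp_rot: [2.45, 1.967, 0.0]
contact_force: [-3.5, -1.0, 5.3]
grip_width: 0.253
t24.15 p [652.4 181.4  73.2] jaw deg -12.5 tilt 0.02 F [-3.5 -1.   5.3] w 0.253 j [ 0.16  0.71 -0.04  0.82 -0.    1.95]
```

```bash
python3 -m pendant '0 0 0 0 0 0 0;0 0 0 0 0 0 0;0 0 0 0 0 0 0;0 0 0 0 0 0 0;0 0 0.5 0 0 0 0;0 0 2 0 0 0 0;0 0 5 0 0 0 0;0 0 9 0 0 0 0;-1 -4 10 0 0 0 -1;-3 -9 10 0 0 0 -1;-5 -15 10 0 0 0 -1;-8 -20 10 0 0 0 -1;-10 -26 10 0 0 0 -1;-13 -31 10 0 0 0 -1;-15 -37 9 0 0 0 -1;-18 -42 8 0 0 0 -1;-20 -46 7 0 0 0 -1;-21 -48.7 7 0 0 0 -1;-21 -48.7 7 0 0 0 -1' ; python3 st.py
cat > ga.py <<'E'
from h import *
import sys
t=sys.argv[1]
a=np.radians(-12.5)
for n in("top","side"):
    p,d=snapshot(n); cv2.imwrite(f"pics/{n}{t}.png",p); W=cloud(n,d)
    b=sel(W,(572,199),80,37,49);b=b[np.hypot(b[:,0]-572,b[:,1]-199)<75]
    rb=rect(b); print(n,"board",rb)
    for z0,z1 in((30,40),(82,97),(88,97)):
        w=sel(W,(652,181),40,z0,z1)
        if len(w)>5:
            r=rect(w);e=np.array(r[0])-rb[0];print("gauge",z0,len(w),r,"rel",e@[np.cos(a),np.sin(a)],e@[-np.sin(a),np.cos(a)])
    w=sel(W,(572,199),40,57,68);print("disc",circ(w))
    w=sel(W,(442,-305),45,55,68)
    if len(w)>5:print("cup",circ(w))
E
python3 ga.py 7
```

```text
time: 26.52
eef_pos: [442.2, -307.8, 143.4]
tcp_rot: [2.452, 1.961, 0.0]
contact_force: [0.1, -0.1, 0.7]
grip_width: 1.004
t26.52 p [ 442.2 -307.8  143.4] jaw deg -12.7 tilt 0.12 F [ 0.1 -0.1  0.7] w 1.004 j [-0.75  0.4  -0.38  0.78 -0.    1.05]
top board ((591.1694946289062, 195.21533203125), (130.56195068359375, 100.503662109375), 77.62025451660156)
gauge 30 113 ((658.79736328125, 177.84027099609375), (43.32071304321289, 62.82449722290039), 75.5414047241211) rel 69.78546963791472 -2.325852929518172
gauge 82 120 ((650.5390014648438, 180.62979125976562), (37.48548126220703, 22.49130630493164), 80.52151489257812) rel 61.11910128226391 -1.389892077619315
gauge 88 68 ((650.7935180664062, 181.01974487304688), (25.76521873474121, 21.960491180419922), 79.17948913574219) rel 61.283183414602746 -0.9540944470278145
disc [571.7 199.8  26. ]
cup [ 442.  -304.8   24.7]
side board ((593.4788208007812, 194.59957885742188), (131.5038604736328, 101.3823013305664), 77.32286834716797)
gauge 30 160 ((660.5621337890625, 179.11331176757812), (44.314029693603516, 61.10952377319336), 79.2374267578125) rel 68.84501228510388 -0.5996943601347667
gauge 82 148 ((652.5257568359375, 180.8118896484375), (42.94256591796875, 22.704072952270508), 77.61654663085938) rel 60.63149001328028 -0.6807698824649634
gauge 88 102 ((652.38916015625, 180.31478881835938), (31.83256721496582, 22.58842658996582), 78.43102264404297) rel 60.60572353206596 -1.1956523706230309
disc [573.2 198.3  26.8]
cup [ 442.2 -304.9   26.7]
```

View pics/side7.png

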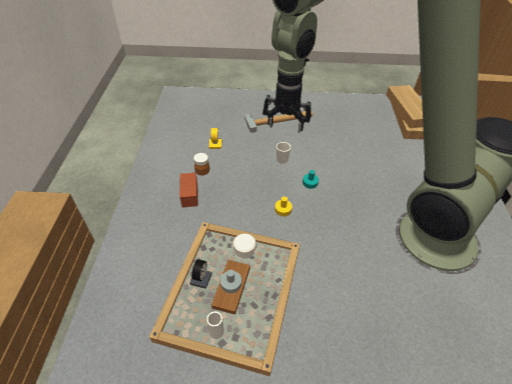

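```bash
python3 -m pendant '0 0 -4 0 0 0 -1;0 0 -7 0 0 0 -1;0 0 -9.3 0 0 0 -1;0 0 -9.8 0 0 0 -1;0 0 -9.8 0 0 0 -1;0 0 -9.8 0 0 0 1;0 0 -9.8 0 0 0 1;0 0 -9.8 0 0 0 1;0 0 -9.8 0 0 0 1;0 0 -9.8 0 0 0 1;0 0 -9.8 0 0 0 1;0 0 -9.8 0 0 0 1' 25; python3 st.py
```

```text
time: 28.12
eef_pos: [442.9, -306.0, 45.5]
tcp_rot: [2.449, 1.965, 0.001]
contact_force: [-0.9, 0.9, 6.2]
grip_width: 0.564
t28.12 p [ 442.9 -306.    45.5] jaw deg -12.5 tilt 0.09 F [-0.9  0.9  6.2] w 0.564 j [-0.74  0.53 -0.48  0.56  0.    1.05]
```

```bash
python3 -m pendant '0 0 1 0 0 0 1;0 0 4 0 0 0 1;0 0 8 0 0 0 1;0 1 11 0 0 0 1;0.5 4 12 0 0 0 1;1 9 12 0 0 0 1;2 14 12 0 0 0 1;2.5 19 12 0 0 0 1;3 24 12 0 0 0 1;4 29 12 0 0 0 1;4.5 34 12 0 0 0 1;5 39 12 0 0 0 1;6 44 12 0 0 0 1;6.5 49 12 0 0 0 1;7 54 12 0 0 0 1;8 58 11 0 0 0 1;8.4 61 10 0 0 0 1;8.4 63.2 8 0 0 0 1;8.4 63.2 8 0 0 0 1;8.4 63.2 8 0 0 0 1' ; python3 st.py
python3 - <<'E'
from h import *
for n in("top","side"):
    p,d=snapshot(n); W=cloud(n,d); c=p[150:384,120:340] if n=="side" else p[120:270,70:260]; cv2.imwrite(f"pics/{n}8.png",cv2.resize(c,None,fx=2,fy=2))
    w=sel(W,(596,311),30,84,97); print("pipe",len(w),len(w)>5 and circ(w))
    w=sel(W,(526,326),40,130,146); print(n,len(w),len(w)>5 and circ(w))
E
```

```text
time: 30.62
eef_pos: [526.5, 325.9, 124.9]
tcp_rot: [2.45, 1.966, -0.0]
contact_force: [1.0, 0.2, -0.1]
grip_width: 0.565
t30.62 p [526.5 325.9 124.9] jaw deg -12.5 tilt 0.02 F [ 1.   0.2 -0.1] w 0.565 j [ 0.44  0.56 -0.17  0.84 -0.    2.22]
pipe 67 [595.6 311.6  17.1]
top 78 [527.  320.1  35.7]
pipe 102 [598.5 311.1  17.1]
side 119 [528.5 332.   36.9]
```

View pics/side8.png

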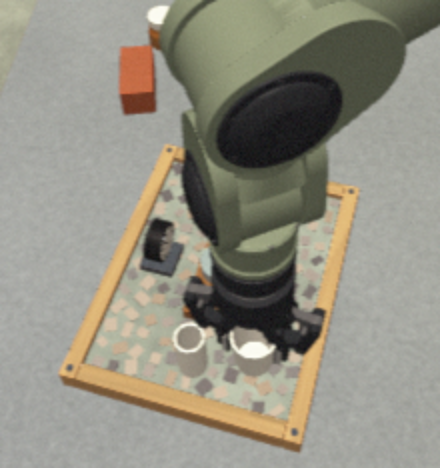

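```bash
python3 -m pendant '0 0 -2 0 0 0 1;0 0 -4 0 0 0 1;0 0 -5 0 0 0 1;0 0 -5.4 0 0 0 1;0 0 -5.5 0 0 0 1;0 0 -5.6 0 0 0 1;0 0 -5.6 0 0 0 1;0 0 -5.6 0 0 0 1' ; python3 st.py
```

```text
time: 31.72
eef_pos: [526.6, 326.5, 68.6]
tcp_rot: [2.45, 1.967, 0.001]
contact_force: [0.3, 0.2, 0.2]
grip_width: 0.561
t31.73 p [526.6 326.5  68.6] jaw deg -12.5 tilt 0.03 F [0.3 0.2 0.2] w 0.561 j [ 0.44  0.62 -0.23  0.72 -0.    2.22]
```

```bash
python3 -m pendant '0 0 -0.1 0 0 0 1;0 0 -0.15 0 0 0 1;0 0 -0.2 0 0 0 1;0 0 -0.2 0 0 0 1;0 0 -0.2 0 0 0 1' ; python3 st.py
```

```text
time: 32.35
eef_pos: [526.6, 326.6, 67.5]
tcp_rot: [2.45, 1.967, 0.002]
contact_force: [-2.6, -1.4, 9.0]
grip_width: 0.562
t32.35 p [526.6 326.6  67.5] jaw deg -12.5 tilt 0.06 F [-2.6 -1.4  9. ] w 0.562 j [ 0.44  0.62 -0.23  0.72  0.    2.22]
```

```bash
python3 -m pendant '0 0 0 0 0 0 -0.4;0 0 0 0 0 0 -0.4;0 0 0 0 0 0 -0.4;0 0 0 0 0 0 -0.4;0 0 0.5 0 0 0 -0.4;0 0 2 0 0 0 -0.4;0 0 5 0 0 0 -0.4;0 0 9 0 0 0 -0.4;0 0 14 0 0 0 -0.4;-4 -4 17 0 0 0 -0.4;-8 -9 17 0 0 0 -0.4;-11 -14 17 0 0 0 -0.4;-13 -20 17 0 0 0 -0.4;-14 -26 17 0 0 0 -0.4;-14 -32 17 0 0 0 -0.4;-14 -38 17 0 0 0 -0.4;-14 -44 17 0 0 0 -0.4;-14 -50 17 0 0 0 -0.4;-14 -50 17 0 0 0 -0.4' ; python3 st.py
python3 - <<'E'
from h import *
a=np.radians(-12.5);ux=np.array([np.cos(a),np.sin(a)]);uy=np.array([-np.sin(a),np.cos(a)])
f=lambda e:np.round([e@ux,e@uy],1)
for n in("top","side"):
    p,d=snapshot(n); W=cloud(n,d); cv2.imwrite(f"pics/{n}9.png",p)
    w=sel(W,(570,195),260,29,36); w=w[w[:,1]>20]; P=np.array(rect(w)[0])
    b=sel(W,(572,199),75,37,49); b=b[(b[:,:2]-P)@ux<45]; r=rect(b); B=np.array(r[0]); print(n,"board",r[1:],f(B-P))
    print(" weight",f(circ(sel(W,(572,199),40,57,68))[:2]-B), f(circ(sel(W,(572,199),40,85,100))[:2]-B))
    r=rect(sel(W,(652,181),40,82,97));print(" gauge",r[1:],f(np.array(r[0])-B), "top z",np.nanmax(sel(W,(652,181),40,82,110)[:,2]))
    O=circ(sel(W,(596,311),30,84,97)); C=circ(sel(W,(526,326),36,76,90)); print(" cup",O,C,f(C[:2]-O[:2]),f(O[:2]-P))
    for nm,c in(("brick",(725,-124)),("jar",(702,-231))): print(nm,np.round(np.median(sel(W,c,60,40,65),0)))
E
```

```text
time: 34.72
eef_pos: [386.8, -177.7, 237.5]
tcp_rot: [2.454, 1.956, 0.001]
contact_force: [0.8, 0.7, -0.3]
grip_width: 0.699
t34.73 p [ 386.8 -177.7  237.5] jaw deg -12.9 tilt 0.19 F [ 0.8  0.7 -0.3] w 0.699 j [-0.6   0.11 -0.52  0.94 -0.    1.19]
top board ((130.55877685546875, 59.984432220458984), 77.83869934082031) [-0.1  0.6]
 weight [ 0.  -0.2] [ 1.3 -0.3]
 gauge ((39.0678825378418, 22.80511474609375), 79.14342498779297) [81.5 -1.7] top z 93.9147896470412
 cup [595.7 311.7  17. ] [525.2 326.8  25.2] [-72.1  -0.5] [ -0.3 115. ]
brick [ 730. -125.   49.]
jar [ 706. -234.   59.]
side board ((131.2089080810547, 60.28508377075195), 77.2385025024414) [0.  1.3]
 weight [ 0.9 -0.5] [-1.  -0.4]
 gauge ((37.86585998535156, 23.1123046875), 76.68966674804688) [81.1 -1. ] top z 95.79804754916337
 cup [597.8 310.2  17.1] [527.1 324.9  25.2] [-72.2  -1. ] [ -0.3 114.8]
brick [ 732. -116.   51.]
jar [ 708. -227.   60.]
```

View pics/side9.png

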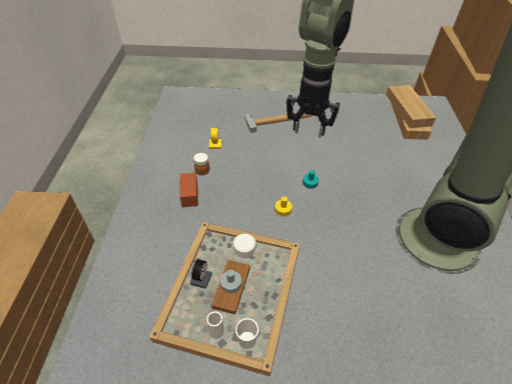

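View pics/top9.png

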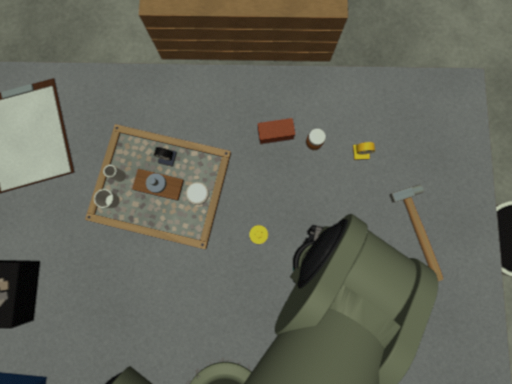

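Both views show everything placed and upright: weight on the board (top view 155,183), gauge behind it (165,155), cup (103,199) in front of the open pipe. All offsets are within about 2 mm. I'm handing in.

```bash
python3 -c "
from rig import *; print(finish_job())"
```

```text
the job is handed in; nothing more can be done
None
```

The load test is set out and handed in at about 35 s of the 102 s allowed. I laid the board first, lowered the weight onto it slowly until I felt contact, then placed the gauge and the cup.

My last measurements, taken from both cameras before handing in:

| Item | Measured | Wanted | Tolerance |
|---|---|---|---|
| Board, from midway between the pipes | within about 1.3 mm, in line within 0.4° | 0 | 12 mm, 0.15 rad |
| Weight, from the board's centre | within about 1.3 mm | 0 | 12 mm |
| Gauge behind the board, centre to centre | 81 mm, 1–2 mm sideways | 82 mm | 15 mm |
| Gauge dial, from parallel | within 2° | 0 | 0.25 rad |
| Cup in front of the open pipe, centre to centre | 72 mm, up to 1 mm sideways | 72 mm | 15 mm |

- **Weight contact:** the wrist force changed by roughly 9 N as the weight met the board, against a limit of 60 N. That is the wrist reading; I could not read the board contact directly.
- **Left alone:** the hammer, jar and brick look unmoved in the pictures. I did not re-measure the hammer's position.
- **Disagreements:** the two cameras differ by about 2 mm in absolute position and height, which is the stated calibration error. I found no failed checks, and the hand-in reported no verdict.

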